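# Sprung bin lid: over the balance point and back, then hold

## Robot

A 6-joint arm with a two-finger parallel gripper is mounted at the origin on a cart in front of the work surface, level with it; the furniture and walls round the work are solid. World frame = base frame: x ahead of the robot, y to its left, z up, the work surface at z = 0. Lengths are in mm, angles in degrees, forces in N, time in s.
With the tool pointing down it reaches from about 300 to 850 mm from the base axis. Payload 4.2 kg.
Tool frame: the origin (TCP) lies midway between the tips of the shut fingers; the grasp point (between the pads) lies 19 mm behind it; x points along the fingers, z is the direction in which the jaws open and shut, and the axes are right-handed (so a half turn about x gives the same grasp; the last joint's range is limited). The gripper opens to 91 mm and grips with 3 to 60 N. Pads are 32 mm wide; open, the fingers measure 118 mm over their backs; the gripper's body (76 mm by 178 mm) begins 60 mm behind the grasp point.
Start: joints at [74.37, 18.312, 89.639, -0, 72.044, -1.146], TCP at [143.818, 556.74, 213.976] pointing down, gripper open.
Joint ranges: [-177.97, 177.97], [-48.28, 115.42], [12.27, 149.76], [-77.06, 257.06], [2.81, 150.46], [-146.56, 146.56]. Speed limits (degrees/s): [147.25, 147.25, 180, 180, 180, 180].

## Interface

Orientations are given as [roll, pitch, yaw] about the fixed x, y, z axes, in that order (R = Rz(yaw) Ry(pitch) Rx(roll)).
In Python, from workcell import env gives the robot as it stands.
- The arm moves only by the tool send_rows, never from a script. Its argument "commands" is a list that holds one entry, the list of rows, each a list of 6 numbers: the shift along the tool's x, y, z normalised to -1 to 1, where 1 is 0.1 m, then the turn, a rotation vector about the tool's x, y, z normalised to -1 to 1, where 1 is 2 pi rad. In form: [[[x, y, z, wx, wy, wz], ...]]. A call has 1 to 20 rows; each row is the pose to reach, as a shift and turn from the pose commanded when the call began, along the tool's axes at that moment, turning the shorter way round; what a row does not reach only later rows make up. A row lasts 1/8 s, in which the tool goes at most 62.5 mm and 10.7 degrees, less where a joint would pass 70% of its speed; a pose out of reach is approached as far as the arm can. A call with a number of a shift or a turn outside -1 to 1 is refused whole. A call with a gripper value outside its range is refused whole. "jaw" is the closure, from -1 (fully open) to 1 (shut), so that 0 is half open, set as the call begins (left out, the last holds). The fingers move at their own pace and stop on an object; "force" is the grip in N (left out, the last holds). Time passes only in rows, so rows that repeat a pose let the fingers close. It gives the time, the measured TCP pose, the force and the opening at its end, in the units of the state.
- env.state(): the state, without advancing time (a new reading comes with each control period).
- env.grab_frame(name): name is "scene" or "top"; returns (picture, depth): 384x512x3 uint8, red, green, blue; 384x512 float32, mm along the optical axis (not along the pixel's ray), 0 where there is no reading.
- env.get_calibration(name): a dict with "mtx" (3x3 intrinsics, pixels), "camera_from_world" (4x4, takes a point from world to camera coordinates). Camera axes: x right, y up, looking along -z (the intrinsics and any distortion apply to the point x, -y, -z); pixel columns grow to the right and rows downward; lengths in mm; the calibration is good to about 2 mm. A picture is of the moment at which its call begins. get_calibration takes no time and is no camera call.
- env.job_done(): hands the job in, once; it reports no verdict.
The state is a dict: "time_s": time; "qpos": joint angles; "qvel": joint speeds; "effort": joint torques, N m; "ee_pos": TCP position; "ee_rot": TCP orientation; "force": force on the tool from outside, world axes, zero at the start; "torque": the same for the moment, N m; "gripper_width": finger opening in mm.
Only numpy, scipy, OpenCV 4.12 (cv2) and the standard library are available. Lean on these libraries where they do the work, as an engineer would, in place of code of your own. Each camera call takes 0.05 s, during which the arm holds its last target.

## Task

Take the red grip of the blue parts bin's sprung lid, raise the lid until it is clearly past its balance point (where the springs begin to push it open), but do not let it get away from you to the open stop or swing it fast; then ease it back and hold it just below the balance point, about ten degrees under it, so that its weight leans lightly on your fingers while I reach in for a nut. Finish still holding the lid there; the balance point shifts with where the counterweight is clamped, so feel for it or work it out. Leave the jar, tape roll, bearing and wooden block where they are.

Things in the scene. Friction and masses are not known exactly. Their poses are not given: they have to be found in the camera images.
- bin: blue open-topped sheet-steel parts bin, fixed to the bench, 150 (x) x 220 (y) mm, rim 129 mm high. Origin: centre of its underside, on the bench. Its own z is up, its -x side is the front (grip side), the lid's hinge runs along its own y at the back
- bin_hinge (a point): middle of the lid's hinge axis: 85 mm behind the bin's centre (its +x), 138 mm above the bench. The axis runs along the bin's y. The lid pulls down at its grip with 2 to 4 N when shut, falling to 0 at the balance point (about 1 N at 0.15 rad below it); above that point it pulls up likewise; a hard pinch on the grip hides this
- lid (a joint): lid angle, rad: 0 = shut, level; grows as the grip side rises; open stop 1.45. Grey steel lid 156 x 234 x 8 mm. Below the balance point it falls shut, above it the springs push it open; with so little friction it stays nowhere by itself. Past = 0.1 rad or more above balance; just below = 0.05 to 0.25 rad under it. Never beyond 1.38 rad, never faster than 1.5 rad/s
- lid_grip (a point): centre of the lid's red grip: cylinder 20 mm diameter, 62 mm long along the bin's y, flat free ends, 205 mm from the hinge axis, 138 mm above the bench when shut; on a 14 mm wide stalk from the middle of the lid's front edge, 37 mm behind. Can be pinched from above on its flat ends and turns between the fingers, so the gripper may stay upright
- weight (a joint): place of the dark steel counterweight (cylinder 40 mm diameter, 80 mm long, clamped) on the rod behind the hinge, m: 0 = 36 mm behind the axis, 0.054 = 90 mm. The lid's balance point by this: 1.07 rad at 0 mm, 1.03 rad at 13.5 mm, 0.99 rad at 27 mm, 0.94 rad at 40.5 mm, 0.88 rad at 54 mm (linear between, true to 0.02 rad)
- jar: bystander: glass jar with blue lid, 66 mm diameter, 93 mm high, origin under its centre
- tape: bystander: black tape roll, 102 mm diameter, 24 mm high, origin under its centre
- bearing: bystander: steel ball bearing lying flat, 72 mm diameter, 17 mm high, origin under its centre
- block: bystander: wooden block 60 x 120 x 34 mm, origin under its centre

How it is judged:
By the outcome, as a careful person would: the job done as asked, in the order asked, and still so for the second after the job is handed in, while the arm keeps its last pose, push and grip.
It also fails if it takes over 45 s, if anything falls off the work surface, if the arm or the gripper's body presses on something with over 40 N, if the wrist force passes 120 N, or if a joint passes its speed limit or range.

## Working session

There is one attempt and no reset: what is moved stays moved. The work goes in short steps, Python scripts to look and compute and a tool call to move; the robot and the scene stay as the last step left them, time stands still between calls to the robot, and variables do not carry over. Pictures are saved under pics/ and viewed, and the job is handed in when it is done.

Besides the shell and the picture viewer there is one more tool, called after "Request:" by a JSON object that holds its "name" and its "arguments". send_rows: Moves the arm, as the interface text tells. Its arguments: {"type":"object","properties":{"commands":{"type":"array","items":{"type":"array","items":{"type":"array","items":{"type":"number","minimum":-1,"maximum":1}}}},"jaw":{"type":"number"},"force":{"type":"number"}},"required":["commands"]}

```bash
mkdir -p pics; python3 - <<'E'
from workcell import env
import cv2, numpy as np
print(env.state())
for n in ("scene","top"):
    p,d=env.grab_frame(n); cv2.imwrite(f"pics/{n}0.png",p[:,:,::-1]); np.savez(f"pics/{n}0.npz",p=p,d=d)
    print(env.get_calibration(n))
E
```

```text
{'time_s': 0.0, 'qpos': array([ 7.43704022e+01,  1.83526219e+01,  8.97072285e+01, -1.24280698e-03,
        7.20434269e+01, -1.14501922e+00]), 'qvel': array([ 0.00925873,  0.03136061, -0.01123276,  0.03335539,  0.08826237,
       -0.04261805]), 'effort': array([ 3.72661947e-03, -4.12470961e+01, -2.31975496e+01,  7.30936881e-02,
        4.56154312e-02, -1.23239406e-04]), 'ee_pos': array([143.6785182 , 556.23320147, 213.10487731]), 'ee_rot': array([ 179.51046374,   89.89671595, -104.97373059]), 'force': array([-0.20113728,  0.54480469,  0.28652303]), 'torque': array([0.01949776, 0.00411275, 0.02185016]), 'gripper_width': 91.22619252735196}
{'mtx': array([[427.30917679,   0.        , 262.42821905],
       [  0.        , 427.30917679, 189.82160526],
       [  0.        ,   0.        ,   1.        ]]), 'camera_from_world': array([[ 5.79023975e-01, -8.15223427e-01, -1.19164099e-02,
        -2.33898083e+02],
       [ 6.18585340e-01,  4.29744013e-01,  6.57778276e-01,
        -4.15981580e+02],
       [-5.31115255e-01, -3.88240709e-01,  7.53117347e-01,
        -1.30857235e+03],
       [ 0.00000000e+00,  0.00000000e+00,  0.00000000e+00,
         1.00000000e+00]])}
{'mtx': array([[415.71781832,   0.        , 253.37838974],
       [  0.        , 415.71781832, 189.77000626],
       [  0.        ,   0.        ,   1.        ]]), 'camera_from_world': array([[ 3.29580129e-03, -9.99948061e-01, -9.64431220e-03,
         8.79178300e+01],
       [ 9.90713378e-01,  1.95412399e-03,  1.35952871e-01,
        -5.14210343e+02],
       [-1.35926964e-01, -1.00028228e-02,  9.90668362e-01,
        -1.34491607e+03],
       [ 0.00000000e+00,  0.00000000e+00,  0.00000000e+00,
         1.00000000e+00]])}
```

View pics/scene0.png

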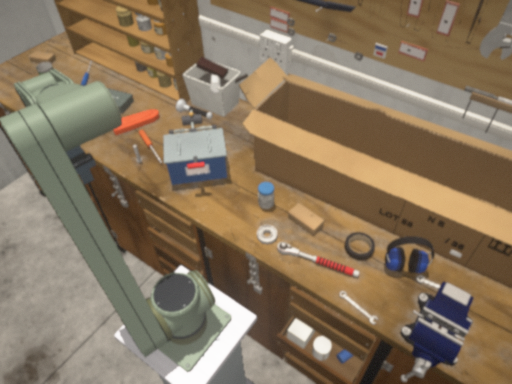

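View pics/top0.png

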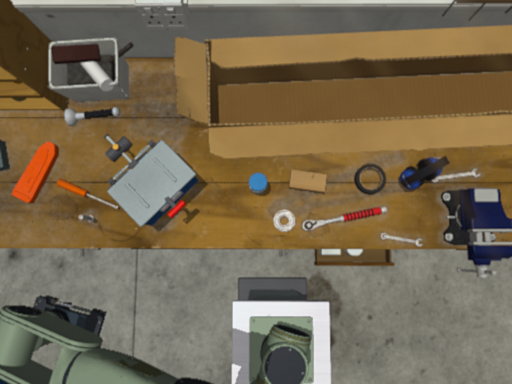

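The scene view shows the bin at (197,155) with its red grip at (196,165). The top view shows the lid at (152,183), the grip at (177,209), and the rod with the counterweight at about (118,148). Next I'll zoom in and measure.

```bash
cat > h.py <<'E'
import numpy as np, cv2
from workcell import env
def ray(n,u,v):
    c=env.get_calibration(n); M=c["camera_from_world"];R=M[:3,:3];t=M[:3,3];K=c["mtx"]
    d=np.array([(u-K[0,2])/K[0,0],-(v-K[1,2])/K[1,1],-1.])
    return -R.T@t, R.T@d
def onz(n,u,v,z):
    o,d=ray(n,u,v); return o+d*(z-o[2])/d[2]
def dep(n,u,v,D): # depth along axis
    o,d=ray(n,u,v); return o+d*D
def proj(n,P):
    c=env.get_calibration(n); p=c["camera_from_world"]@np.append(P,1);K=c["mtx"]
    return np.array([K[0,0]*p[0]/-p[2]+K[0,2],K[1,1]*-p[1]/-p[2]+K[1,2]])
def red(p):
    h=cv2.cvtColor(p,cv2.COLOR_RGB2HSV); return ((h[...,0]<6)|(h[...,0]>172))&(h[...,1]>150)&(h[...,2]>100)
E
python3 - <<'E'
from h import *
t=np.load("pics/top0.npz");s=np.load("pics/scene0.npz")
cv2.imwrite("pics/tz.png",cv2.resize(t["p"][120:240,70:220,::-1],(750,600),interpolation=cv2.INTER_CUBIC))
cv2.imwrite("pics/sz.png",cv2.resize(s["p"][90:210,130:280,::-1],(750,600),interpolation=cv2.INTER_CUBIC))
for n,a,(x0,x1,y0,y1) in (("top",t,(150,205,190,230)),("scene",s,(170,220,150,180))):
    m=red(a["p"]); mm=np.zeros_like(m); mm[y0:y1,x0:x1]=m[y0:y1,x0:x1]
    v,u=np.nonzero(mm); print(n,len(u),u.mean(),v.mean(),cv2.minAreaRect(np.c_[u,v].astype(np.float32)))
    D=a["d"][v,u]; P=np.array([dep(n,x,y,z) for x,y,z in zip(u,v,D) if z>0]); print(np.median(P,0), P.min(0),P.max(0))
    print(onz(n,u.mean(),v.mean(),143))
# counterweight / lid depth samples on top
for u,v in [(150,150),(170,165),(150,185),(130,195),(112,185),(150,220),(120,150),(115,155),(108,145),(125,143),(132,160)]:
    print(u,v,dep("top",u,v,t["d"][v,u]).round())
E
```

```text
top 139 176.13669064748203 208.58273381294964 ((176.0, 208.50001525878906), (6.363960266113281, 20.50609588623047), 45.0)
[442.15509288 322.93356522 145.6684097 ] [415.20482921 296.64487427  -5.47566966] [473.09630908 378.50346599 152.98258383]
[440.9220041  323.31313693 143.        ]
scene 64 195.53125 164.625 ((195.51219177246094, 164.60975646972656), (3.9755353927612305, 15.23955249786377), 83.6598129272461)
[440.67863385 321.76071095 148.26658349] [418.79150068 301.78060363 139.38610777] [460.83478049 344.15508852 155.58351854]
[443.05079607 325.77135263 143.        ]
150 150 [625. 412. 137.]
170 165 [576. 347. 141.]
150 185 [514. 407. 140.]
130 195 [483. 467. 140.]
112 185 [515. 526. 133.]
150 220 [410. 420.  72.]
120 150 [622. 501. 150.]
115 155 [606. 515. 151.]
108 145 [675. 595.  -1.]
125 143 [642. 484. 157.]
132 160 [592. 465. 142.]
```

View pics/tz.png

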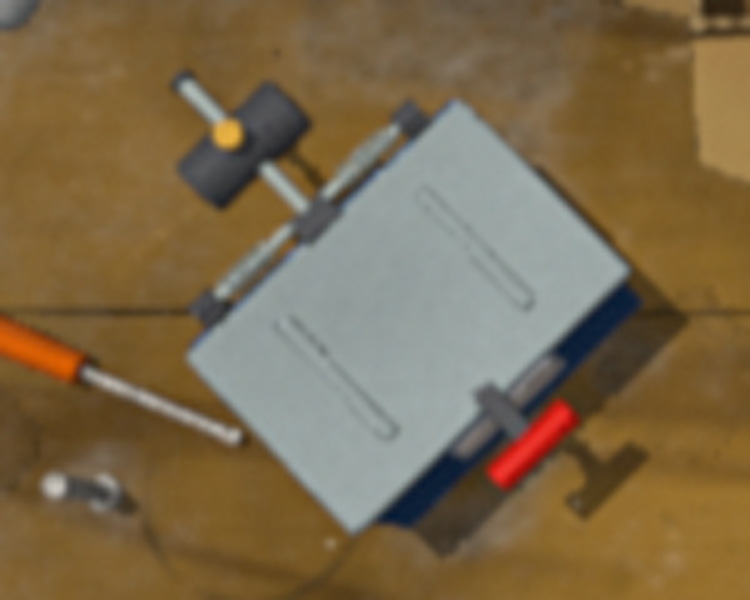

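View pics/sz.png

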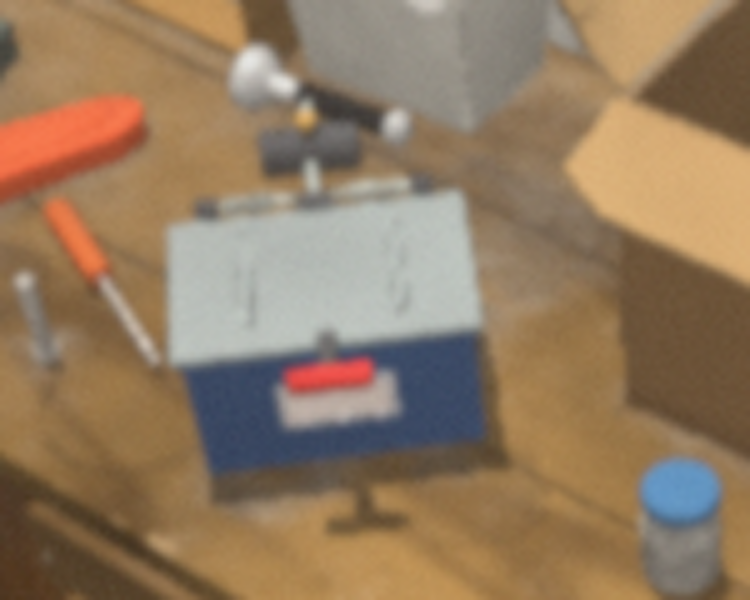

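```bash
python3 - <<'E'
from h import *
f=lambda x,y:((x+.5)/5-.5+70,(y+.5)/5-.5+120)
C=[onz("top",*f(*p),142)[:2] for p in [(458,98),(630,270),(352,532),(188,354)]]
C=np.array(C);print(C.round(1),[np.linalg.norm(C[i]-C[(i+1)%4]).round(1) for i in range(4)])
fwd=(C[0]+C[3]-C[1]-C[2]);fwd/=np.linalg.norm(fwd);side=(C[3]-C[0]+C[2]-C[1]);side/=np.linalg.norm(side)
print("x dir",np.degrees(np.arctan2(fwd[1],fwd[0])),"y dir",np.degrees(np.arctan2(side[1],side[0])))
g=onz("top",176.14,208.58,145)[:2]; g2=onz("scene",195.5,164.6,146)[:2]
ends=[onz("top",*f(*p),140)[:2] for p in [(500,476),(568,412)]];print("ends",ends,np.linalg.norm(ends[0]-ends[1]))
print("grip",g,g2, "centre",C.mean(0))
for nm,q in(("top",g),("scene",g2)):
    pass
H=g+205*fwd;print("hinge",H)
hb=onz("top",*f(318,220),150)[:2];print("hinge block",hb,(hb-g)@fwd)
# counterweight silhouette corners & centre
for p in [(272,84),(308,125),(222,207),(180,165),(228,132)]:
    for z in(138,): 
        q=onz("top",*f(*p),z)[:2]; print(p,((q-H)@fwd).round(1),((q-H)@side).round(1))
t=np.load("pics/top0.npz")
# depth of weight pixels
hsv=cv2.cvtColor(t["p"],cv2.COLOR_RGB2HSV)
for v in range(136,163,2):
    for u in range(104,134,2):
        D=t["d"][v,u]; P=dep("top",u,v,D)
        if P[2]>120 and hsv[v,u,2]<95: print((u,v),((P[:2]-H)@fwd).round(),((P[:2]-H)@side).round(),P[2].round(),hsv[v,u])
E
```

```text
[[658.1 376.4]
 [549.3 266.5]
 [387.7 431.8]
 [496.5 537.3]] [np.float64(154.7), np.float64(231.2), np.float64(151.5), np.float64(228.0)]
x dir 44.711252738712155 y dir 134.73340269400362
ends [array([422.13916359, 343.31893542]), array([461.45027748, 302.82959157])] 56.43359496203221
grip [440.74850234 322.90992012] [441.0739897  323.67117109] centre [522.92962668 403.00805712]
hinge [586.43407198 467.13444924]
hinge block [578.84876376 458.31240197] 193.4028021334165
(272, 84) 77.4 -37.9
(308, 125) 41.9 -36.3
(222, 207) 40.9 37.0
(180, 165) 79.3 37.9
(228, 132) 73.9 2.4
(104, 136) 120.0 5.0 145.0 [16 89 89]
(122, 138) 70.0 -31.0 156.0 [113  14  73]
(124, 138) 64.0 -36.0 161.0 [108  17  77]
(126, 138) 63.0 -40.0 153.0 [14 80 86]
(120, 140) 70.0 -22.0 157.0 [110  10  74]
(122, 140) 63.0 -27.0 161.0 [108  16  81]
(124, 140) 60.0 -31.0 158.0 [110   9  85]
(126, 140) 56.0 -36.0 158.0 [114  16  82]
(128, 140) 53.0 -40.0 154.0 [15 76 74]
(116, 142) 77.0 -9.0 149.0 [15 99 90]
(118, 142) 69.0 -14.0 157.0 [110  20  76]
(120, 142) 65.0 -18.0 157.0 [113  13  81]
(122, 142) 61.0 -22.0 157.0 [12
[... 2074 characters left out ...]
0  12  65]
(118, 154) 44.0 12.0 150.0 [110  14  56]
(120, 154) 41.0 8.0 146.0 [110  18  42]
(108, 156) 58.0 38.0 158.0 [170   9  82]
(110, 156) 54.0 34.0 155.0 [114  16  80]
(112, 156) 50.0 29.0 156.0 [110  11  71]
(114, 156) 46.0 25.0 155.0 [120   8  62]
(116, 156) 44.0 21.0 148.0 [90  9 54]
(118, 156) 41.0 17.0 145.0 [110  18  43]
(120, 156) 41.0 13.0 135.0 [ 18 150  85]
(110, 158) 51.0 38.0 152.0 [170  11  71]
(112, 158) 46.0 34.0 154.0 [108  21  62]
(114, 158) 44.0 30.0 148.0 [110  15  52]
(116, 158) 42.0 26.0 143.0 [130  20  39]
(118, 158) 42.0 22.0 131.0 [ 18 152  89]
(112, 160) 43.0 38.0 150.0 [16 63 69]
(114, 160) 41.0 34.0 145.0 [113  27  38]
(132, 162) -3.0 -1.0 143.0 [113  12  87]
```

```bash
cat >> h.py <<'E'
from scipy.spatial.transform import Rotation as Ro
def Rt(yaw): # tool down, jaw axis at yaw
    return Ro.from_euler("xyz",[0,90,yaw],degrees=True)
def row(c,cy,p,py):
    d=Rt(cy).inv().apply(np.array(p)-c)/100; w=(Rt(cy).inv()*Rt(py)).as_rotvec()/(2*np.pi)
    return np.r_[d,w].round(4)
H=np.array([586.6,466.8,138.]); YB=44.7; F=np.array([np.cos(np.radians(YB)),np.sin(np.radians(YB)),0])
def grip(a,r=205): return H-r*np.cos(a)*F+np.array([0,0,r*np.sin(a)])
E
python3 - <<'E'
from h import *
print(Rt(75.516).as_matrix().round(3)); e=env.state()["ee_rot"]; print(Ro.from_euler("xyz",e,degrees=True).as_matrix().round(3))
print(grip(0)); c=np.array([143.818,556.74,213.976]); p=grip(0)+[0,0,60]
print(row(c,75.516,p,134.7))
E
```

```text
[[ 0.    -0.968  0.25 ]
 [ 0.     0.25   0.968]
 [-1.    -0.     0.   ]]
[[-0.    -0.968  0.25 ]
 [-0.002  0.25   0.968]
 [-1.     0.    -0.002]]
[440.88610786 322.60408592 138.        ]
[ 0.1598 -3.4619 -1.5239 -0.1644  0.      0.    ]
```

Request:
{"name": "send_rows", "arguments": {"commands": [[[0,-0.3,-0.13,0,0,0],[0,-0.6,-0.26,0,0,0],[0,-0.9,-0.4,0,0,0]]], "jaw": -1}}

```text
time_s: 0.48
ee_pos: [221.5, 494.7, 213.5]
ee_rot: [173.0, 89.9, -111.4]
force: [-0.6, 0.3, -0.4]
gripper_width: 91.6
```

Request:
{"name": "send_rows", "arguments": {"commands": [[[0,-0.3,-0.13,0,0,0],[0,-0.6,-0.26,0,0,0],[0,-0.9,-0.4,0,0,0]]]}}

```text
time_s: 0.85
ee_pos: [298.7, 433.3, 213.6]
ee_rot: [158.5, 90.0, -126.0]
force: [0.0, -0.7, 0.3]
gripper_width: 91.1
```

Request:
{"name": "send_rows", "arguments": {"commands": [[[0,-0.3,-0.13,0,0,0],[0,-0.6,-0.26,0,0,0],[0,-0.9,-0.4,0,0,0]]]}}

```text
time_s: 1.23
ee_pos: [375.8, 372.1, 213.6]
ee_rot: [141.6, 90.0, -142.9]
force: [0.2, -0.1, -0.5]
gripper_width: 91.3
```

Request:
{"name": "send_rows", "arguments": {"commands": [[[0.02,-0.1,-0.06,-0.027,0,0],[0.04,-0.2,-0.12,-0.054,0,0],[0.08,-0.4,-0.18,-0.081,0,0],[0.12,-0.6,-0.24,-0.108,0,0],[0.14,-0.7,-0.3,-0.135,0,0],[0.16,-0.76,-0.32,-0.1644,0,0],[0.16,-0.76,-0.32,-0.1644,0,0],[0.16,-0.76,-0.32,-0.1644,0,0]]]}}

```text
time_s: 2.22
ee_pos: [440.5, 323.1, 197.8]
ee_rot: [51.0, 90.0, -174.4]
force: [0.7, -0.3, -0.1]
gripper_width: 91.1
```

```bash
python3 - <<'E'
from h import *
s=env.state(); print({k:np.round(v,2) for k,v in s.items()})
for n in("scene","top"):
    p,d=env.grab_frame(n); cv2.imwrite(f"pics/{n}1.png",p[:,:,::-1])
    cv2.imwrite(f"pics/{n}1.png",cv2.resize(p[90:250,70:284,::-1],(800,598),interpolation=cv2.INTER_CUBIC))
print(Ro.from_euler("xyz",s["ee_rot"],degrees=True).as_matrix().round(3), Rt(134.7).as_matrix().round(3))
E
```

```text
{'time_s': np.float64(2.22), 'qpos': array([ 3.504e+01,  1.637e+01,  9.488e+01,  2.000e-02,  6.877e+01,
       -9.952e+01]), 'qvel': array([ 0.28, -0.11, -0.03,  0.06,  0.  , -0.66]), 'effort': array([-1.900e-01, -3.863e+01, -2.259e+01, -6.000e-02,  7.000e-02,
        1.000e-02]), 'ee_pos': array([440.5 , 323.11, 197.8 ]), 'ee_rot': array([  51.05,   89.97, -174.39]), 'force': array([ 0.74, -0.25, -0.12]), 'torque': array([ 0.06, -0.01,  0.02]), 'gripper_width': np.float64(91.06)}
[[-0.001 -0.713 -0.702]
 [-0.    -0.702  0.713]
 [-1.     0.     0.   ]] [[-0.    -0.711 -0.703]
 [ 0.    -0.703  0.711]
 [-1.     0.     0.   ]]
```

View pics/scene1.png

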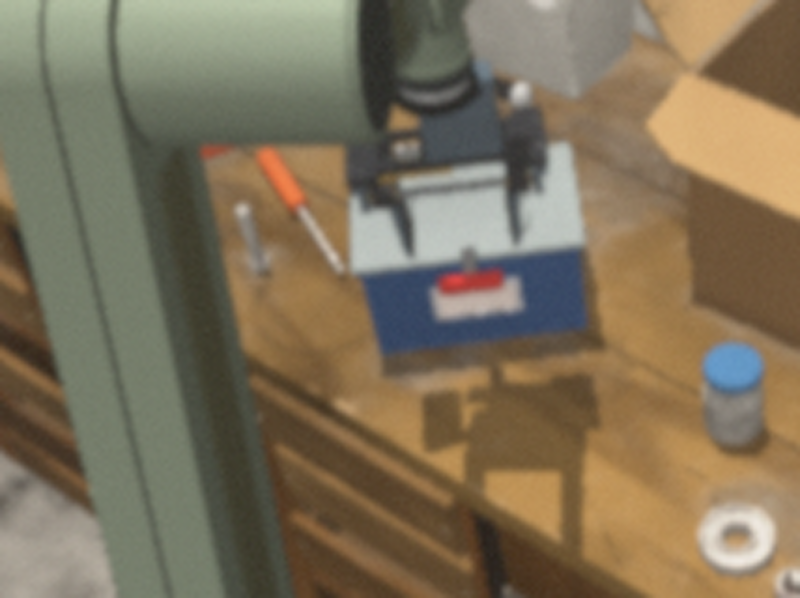

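View pics/top1.png

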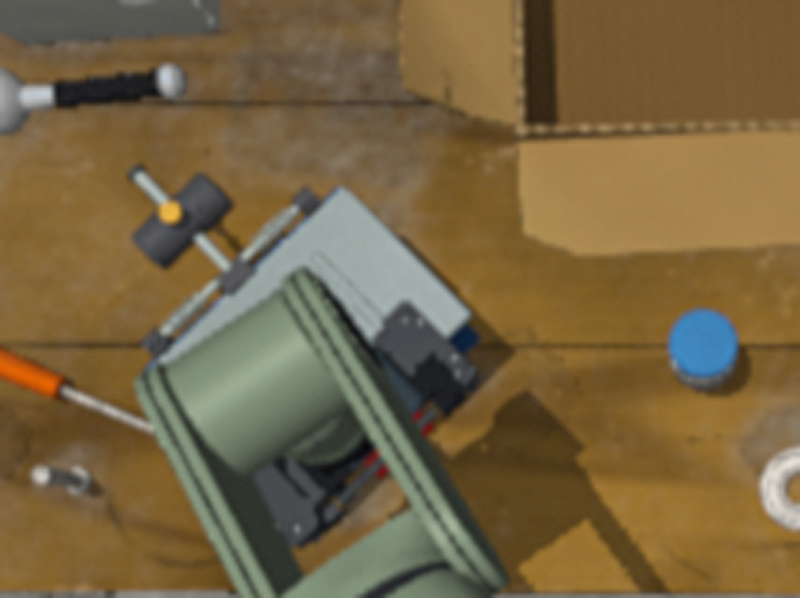

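The scene crop shows the open fingers, tips at (410,250) and (517,240), centred above the red grip at (471,281). The jaw axis lies along the grip, so I'll go down.

Request:
{"name": "send_rows", "arguments": {"commands": [[[0.15,0,0,0,0,0],[0.3,0,0,0,0,0],[0.45,0,0,0,0,0],[0.6,0,0,0,0,0],[0.7,0,0,0,0,0],[0.78,0,0,0,0,0],[0.78,0,0,0,0,0],[0.78,0,0,0,0,0]]]}}

```text
time_s: 3.32
ee_pos: [441.1, 323.3, 120.4]
ee_rot: [-96.4, 89.9, 38.3]
force: [-0.5, 0.1, -0.6]
gripper_width: 91.4
```

```bash
python3 - <<'E'
from h import *
s=env.state(); print({k:np.round(v,2) for k,v in s.items()})
for n in("scene",):
    p,d=env.grab_frame(n)
    cv2.imwrite(f"pics/{n}2.png",cv2.resize(p[100:200,130:264,::-1],(800,598),interpolation=cv2.INTER_CUBIC))
E
```

```text
{'time_s': np.float64(3.32), 'qpos': array([ 35.03,  20.19, 101.36,   0.  ,  58.39, -99.67]), 'qvel': array([ 0.09, -0.31, -0.09,  0.03,  0.  , -0.03]), 'effort': array([ -0.  , -39.84, -20.2 ,  -0.04,   0.08,   0.  ]), 'ee_pos': array([441.14, 323.27, 120.39]), 'ee_rot': array([-96.39,  89.94,  38.31]), 'force': array([-0.55,  0.14, -0.6 ]), 'torque': array([0.07, 0.03, 0.01]), 'gripper_width': np.float64(91.42)}
```

View pics/scene2.png

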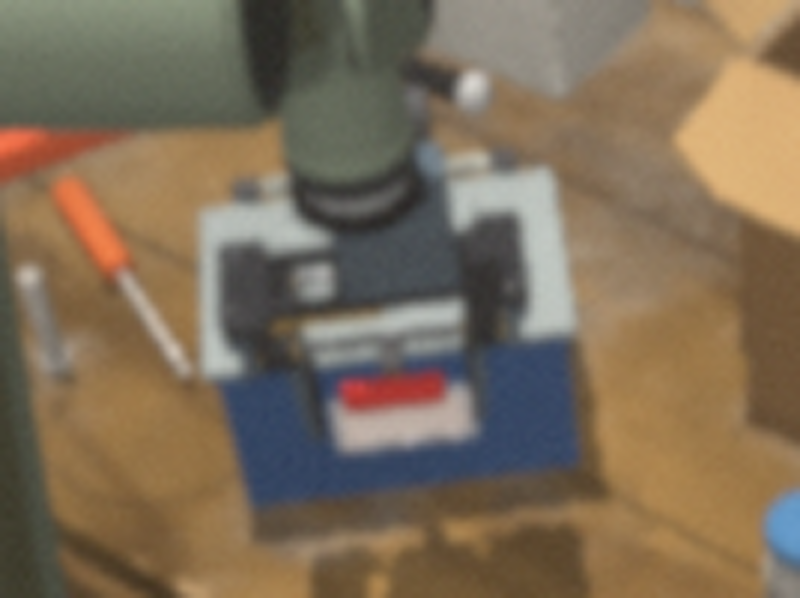

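The fingers straddle the grip at (393,390) and clear both ends. I'll close gently.

Request:
{"name": "send_rows", "arguments": {"commands": [[[0,0,0,0,0,0],[0,0,0,0,0,0],[0,0,0,0,0,0],[0,0,0,0,0,0],[0,0,0,0,0,0],[0,0,0,0,0,0],[0,0,0,0,0,0],[0,0,0,0,0,0]]], "jaw": 1, "force": 10}}

```text
time_s: 4.38
ee_pos: [440.8, 323.1, 120.0]
ee_rot: [-53.9, 90.0, 80.8]
force: [-0.7, 0.0, 0.2]
gripper_width: 61.4
```

```bash
python3 - <<'E'
from h import *
s=env.state(); print({k:np.round(v,2) for k,v in s.items()})
p0=s["ee_pos"]; print(p0, grip(0))
g0=grip(0)
for a in [.1,.2,.3,.4,.5,.6,.7,.8,.85,.9,.95,1,1.05,1.1,1.15,1.2]:
    d=grip(a)-g0; print(a,(-d[2]/100).round(3), (Rt(134.7).inv().apply(d)/100).round(3))
E
```

```text
{'time_s': np.float64(4.38), 'qpos': array([ 3.503e+01,  2.021e+01,  1.014e+02,  1.000e-02,  5.839e+01,
       -9.968e+01]), 'qvel': array([0.07, 0.04, 0.06, 0.06, 0.03, 0.06]), 'effort': array([-4.900e-01, -3.958e+01, -2.016e+01, -2.100e-01, -1.000e-02,
        4.000e-02]), 'ee_pos': array([440.79, 323.13, 120.03]), 'ee_rot': array([-53.9 ,  89.99,  80.8 ]), 'force': array([-0.67,  0.01,  0.16]), 'torque': array([0.1 , 0.13, 0.06]), 'gripper_width': np.float64(61.42)}
[440.78920419 323.12604825 120.03206263] [440.88610786 322.60408592 138.        ]
0.1 -0.205 [-0.205 -0.01  -0.   ]
0.2 -0.407 [-0.407 -0.041  0.   ]
0.3 -0.606 [-0.606 -0.092 -0.   ]
0.4 -0.798 [-0.798 -0.162 -0.   ]
0.5 -0.983 [-0.983 -0.251 -0.   ]
0.6 -1.158 [-1.158 -0.358  0.   ]
0.7 -1.321 [-1.321 -0.482  0.   ]
0.8 -1.471 [-1.471 -0.622  0.   ]
0.85 -1.54 [-1.54  -0.697  0.   ]
0.9 -1.606 [-1.606 -0.776  0.   ]
0.95 -1.668 [-1.668 -0.858  0.   ]
1 -1.725 [-1.725 -0.942  0.   ]
1.05 -1.778 [-1.778 -1.03   0.   ]
1.1 -1.827 [-1.827 -1.12   0.   ]
1.15 -1.871 [-1.871 -1.213  0.   ]
1.2 -1.911 [-1.911 -1.307  0.   ]
```

Request:
{"name": "send_rows", "arguments": {"commands": [[[-0.102,-0.002,0,0,0,0],[-0.205,-0.01,0,0,0,0],[-0.306,-0.023,0,0,0,0],[-0.407,-0.041,0,0,0,0],[-0.507,-0.064,0,0,0,0],[-0.606,-0.092,0,0,0,0],[-0.703,-0.125,0,0,0,0],[-0.798,-0.162,0,0,0,0],[-0.798,-0.162,0,0,0,0],[-0.798,-0.162,0,0,0,0],[-0.798,-0.162,0,0,0,0]]]}}

```text
time_s: 5.75
ee_pos: [451.9, 334.1, 199.5]
ee_rot: [76.1, 89.9, -149.2]
force: [-3.4, -1.4, -1.6]
gripper_width: 62.1
```

```bash
python3 - <<'E'
from h import *
s=env.state(); print({k:np.round(v,2) for k,v in s.items()})
print(grip(.4)-[0,0,18])
for n in("scene","top"):
    p,d=env.grab_frame(n)
    x0,y0=(130,90) if n=="scene" else (90,110)
    cv2.imwrite(f"pics/{n}3.png",cv2.resize(p[y0:y0+100,x0:x0+134,::-1],(800,598),interpolation=cv2.INTER_CUBIC))
E
```

```text
{'time_s': np.float64(5.75), 'qpos': array([ 3.530e+01,  1.772e+01,  9.266e+01,  1.000e-02,  6.968e+01,
       -9.940e+01]), 'qvel': array([ 0.03, -0.04,  0.02,  0.06,  0.16, -0.12]), 'effort': array([ -0.74, -40.51, -25.  ,  -0.35,  -1.05,   0.06]), 'ee_pos': array([451.87, 334.13, 199.47]), 'ee_rot': array([  76.09,   89.94, -149.21]), 'force': array([-3.44, -1.38, -1.62]), 'torque': array([-0.12,  0.66,  0.07]), 'gripper_width': np.float64(62.11)}
[452.38861766 333.98676805 199.83076017]
```

View pics/scene3.png

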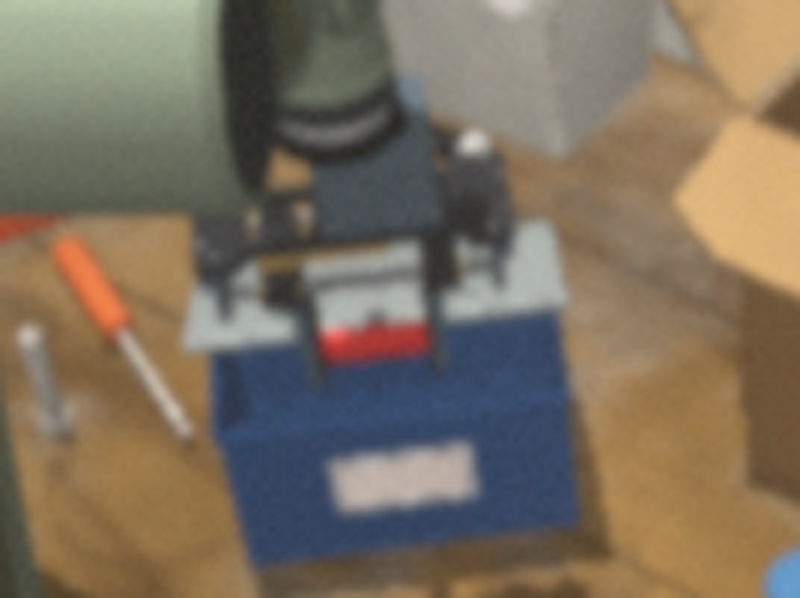

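Request:
{"name": "send_rows", "arguments": {"commands": [[[-0.094,-0.042,0,0,0,0],[-0.185,-0.089,0,0,0,0],[-0.274,-0.14,0,0,0,0],[-0.36,-0.196,0,0,0,0],[-0.443,-0.256,0,0,0,0],[-0.523,-0.32,0,0,0,0],[-0.599,-0.388,0,0,0,0],[-0.673,-0.46,0,0,0,0],[-0.673,-0.46,0,0,0,0],[-0.673,-0.46,0,0,0,0],[-0.673,-0.46,0,0,0,0],[-0.673,-0.46,0,0,0,0]]]}}

```text
time_s: 7.35
ee_pos: [484.9, 366.9, 266.9]
ee_rot: [-33.3, 90.0, 101.4]
force: [-4.3, 3.1, 0.1]
gripper_width: 62.0
```

```bash
cat >> h.py <<'E'
def rep(off=np.array([0,0,18.])):
    s=env.state(); g=s["ee_pos"]+off-H; x=-g@F; a=np.arctan2(g[2],x); r=np.hypot(g[2],x)
    t=np.sin(a)*F+np.cos(a)*np.array([0,0,1]); n=-np.cos(a)*F+np.sin(a)*np.array([0,0,1]); f=s["force"]
    print("t",round(s["time_s"],2),"a",a.round(3),"r",r.round(1),"ftan",(f@t).round(2),"frad",(f@n).round(2),"F",f.round(2),"T",s["torque"].round(2),"w",s["gripper_width"].round(1),"q",s["qpos"].round(1),s["ee_pos"].round(1))
E
python3 - <<'E'
from h import *
rep()
p,d=env.grab_frame("top"); cv2.imwrite("pics/top4.png",cv2.resize(p[110:210,90:224,::-1],(800,598),interpolation=cv2.INTER_CUBIC))
p,d=env.grab_frame("scene"); cv2.imwrite("pics/scene4.png",cv2.resize(p[90:190,130:264,::-1],(800,598),interpolation=cv2.INTER_CUBIC))
rep()
E
```

```text
Traceback (most recent call last):
  File "h.py", line 27, in rep
    print("t",round(s["time_s"],2),"a",a.round(3),"r",r.round(1),"ftan",(f@t).round(2),"frad",(f@n).round(2),"F",f.round(2),"T",s["torque"].round(2),"w",s["gripper_width"].round(1),"q",s["qpos"].round(1),s["ee_pos"].round(1))
                                                                                                                                                         ^^^^^^^^^^^^^^^^^^^^^^^^
AttributeError: 'float' object has no attribute 'round'
```

```bash
sed -i 's/s\["gripper_width"\].round(1)/round(float(s["gripper_width"]),1)/' h.py
python3 - <<'E'
from h import *
rep()
p,d=env.grab_frame("top"); cv2.imwrite("pics/top4.png",cv2.resize(p[110:210,90:224,::-1],(800,598),interpolation=cv2.INTER_CUBIC))
p,d=env.grab_frame("scene"); cv2.imwrite("pics/scene4.png",cv2.resize(p[90:190,130:264,::-1],(800,598),interpolation=cv2.INTER_CUBIC))
rep()
E
```

```text
t 7.35 a 0.801 r 204.7 ftan -0.62 frad 0.69 F [-4.34  3.08  0.06] T [0.56 0.72 0.07] w 62.0 q [ 36.   19.8  79.7   0.   80.4 -98.7] [484.9 366.9 266.9]
t 7.45 a 0.8 r 204.7 ftan -1.2 frad 0.38 F [-4.36  2.81 -0.57] T [0.55 0.73 0.05] w 61.8 q [ 36.   19.8  79.7   0.   80.4 -98.7] [484.9 367.  266.9]
```

View pics/scene4.png

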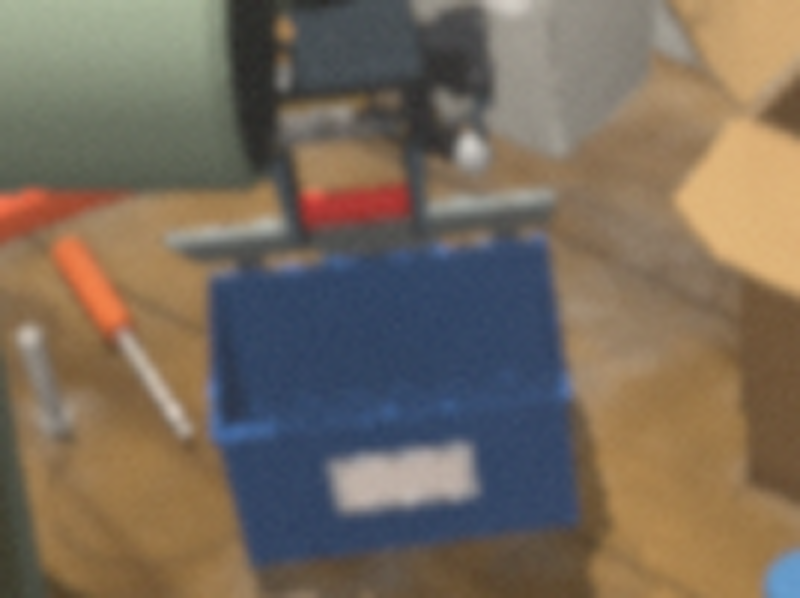

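View pics/top4.png

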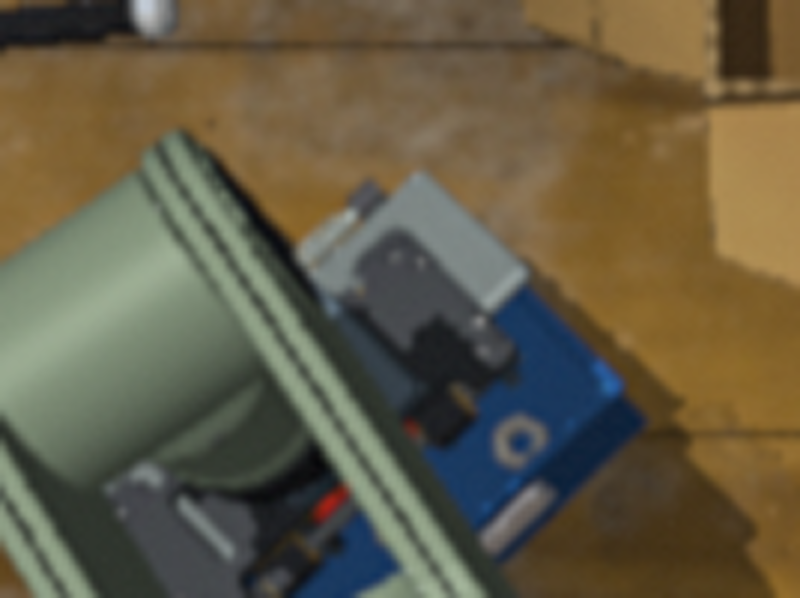

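The lid is at about 0.80 rad and is held squarely in both views. The nut inside the bin is visible in the top crop at (520,440). I'll go on past balance slowly, with a small side shift to relieve the lateral load.

Request:
{"name": "send_rows", "arguments": {"commands": [[[-0.035,-0.037,0.01,0,0,0],[-0.069,-0.075,0.01,0,0,0],[-0.102,-0.114,0.01,0,0,0],[-0.135,-0.154,0.01,0,0,0],[-0.135,-0.154,0.01,0,0,0],[-0.135,-0.154,0.01,0,0,0],[-0.135,-0.154,0.01,0,0,0]]]}}

```text
time_s: 8.32
ee_pos: [495.9, 377.9, 280.7]
ee_rot: [-145.7, 89.9, -11.0]
force: [0.8, -3.3, 1.0]
gripper_width: 62.0
```

```bash
python3 -c "
from h import *
rep()"
```

```text
t 8.32 a 0.902 r 204.8 ftan -0.77 frad 1.83 F [ 0.84 -3.32  0.96] T [-0.29 -0.22  0.08] w 62.0 q [ 36.3  21.   76.   -0.1  82.9 -98.4] [495.9 377.9 280.7]
```

Request:
{"name": "send_rows", "arguments": {"commands": [[[-0.031,-0.041,0.01,0,0,0],[-0.062,-0.082,0.01,0,0,0],[-0.091,-0.124,0.01,0,0,0],[-0.119,-0.166,0.01,0,0,0],[-0.119,-0.166,0.01,0,0,0],[-0.119,-0.166,0.01,0,0,0],[-0.119,-0.166,0.01,0,0,0]]]}}

```text
time_s: 9.2
ee_pos: [507.7, 389.7, 292.8]
ee_rot: [-164.5, 89.8, -29.8]
force: [2.5, -4.8, 1.2]
gripper_width: 62.1
```

```bash
python3 -c "
from h import *
rep()"
```

```text
t 9.2 a 1.003 r 205.0 ftan -0.74 frad 1.87 F [ 2.49 -4.84  1.18] T [-0.71 -0.48  0.05] w 62.1 q [ 36.6  22.4  72.2  -0.2  85.3 -98.1] [507.7 389.7 292.8]
```

Request:
{"name": "send_rows", "arguments": {"commands": [[[-0.027,-0.044,0.01,0,0,0],[-0.053,-0.088,0.01,0,0,0],[-0.078,-0.133,0.01,0,0,0],[-0.102,-0.178,0.01,0,0,0],[-0.102,-0.178,0.01,0,0,0],[-0.102,-0.178,0.01,0,0,0],[-0.102,-0.178,0.01,0,0,0]]]}}

```text
time_s: 10.07
ee_pos: [520.6, 402.5, 303.2]
ee_rot: [-159.1, 89.7, -24.5]
force: [5.3, -4.8, 2.1]
gripper_width: 62.3
```

```bash
python3 -c "
from h import *
rep()"
```

```text
t 10.07 a 1.105 r 205.0 ftan 1.28 frad 1.72 F [ 5.28 -4.81  2.11] T [-0.92 -0.8   0.05] w 62.3 q [ 36.8  24.1  68.2  -0.3  87.6 -97.8] [520.6 402.5 303.2]
```

Request:
{"name": "send_rows", "arguments": {"commands": [[[-0.023,-0.046,0,0,0,0],[-0.044,-0.093,0,0,0,0],[-0.065,-0.14,0,0,0,0],[-0.084,-0.187,0,0,0,0],[-0.084,-0.187,0,0,0,0],[-0.084,-0.187,0,0,0,0],[-0.084,-0.187,0,0,0,0]]]}}

```text
time_s: 10.95
ee_pos: [534.0, 415.9, 311.8]
ee_rot: [-148.5, 89.7, -13.9]
force: [5.4, -4.4, 1.9]
gripper_width: 61.8
```

```bash
python3 - <<'E'
from h import *
rep()
p,d=env.grab_frame("top"); cv2.imwrite("pics/top5.png",cv2.resize(p[110:210,90:224,::-1],(800,598),interpolation=cv2.INTER_CUBIC))
p,d=env.grab_frame("scene"); cv2.imwrite("pics/scene5.png",cv2.resize(p[70:170,130:264,::-1],(800,598),interpolation=cv2.INTER_CUBIC))
rep()
E
```

```text
t 10.95 a 1.206 r 205.3 ftan 1.37 frad 1.48 F [ 5.4  -4.38  1.88] T [-0.78 -0.85  0.11] w 61.8 q [ 37.1  25.9  64.1  -0.3  89.8 -97.6] [534.  415.9 311.8]
t 11.05 a 1.206 r 205.2 ftan 1.79 frad 1.97 F [ 5.13 -3.81  2.48] T [-0.69 -0.86  0.08] w 62.1 q [ 37.1  25.9  64.1  -0.3  89.8 -97.6] [534.1 415.9 311.8]
```

View pics/scene5.png

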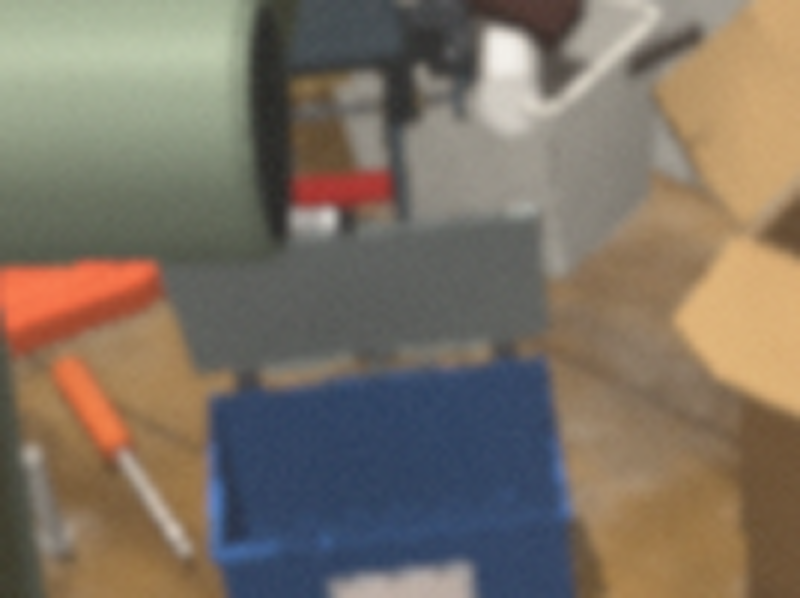

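The lid is at about 1.2 rad, near upright and still pinched. The tangential force changed sign between 1.0 and 1.1 rad on the way up, which agrees with the 1.0 rad worked out from the weight's place. I'll ease it back now.

Request:
{"name": "send_rows", "arguments": {"commands": [[[0.02,0.047,-0.01,0,0,0],[0.04,0.094,-0.01,0,0,0],[0.062,0.141,-0.01,0,0,0],[0.084,0.187,-0.01,0,0,0],[0.108,0.232,-0.01,0,0,0],[0.133,0.277,-0.01,0,0,0],[0.159,0.321,-0.01,0,0,0],[0.186,0.365,-0.01,0,0,0],[0.186,0.365,-0.01,0,0,0],[0.186,0.365,-0.01,0,0,0],[0.186,0.365,-0.01,0,0,0]]]}}

```text
time_s: 12.42
ee_pos: [507.6, 389.5, 292.3]
ee_rot: [-175.7, 89.8, -41.1]
force: [4.3, -4.0, 0.5]
gripper_width: 61.9
```

```bash
python3 -c "
from h import *
rep()"
```

```text
t 12.43 a 1.001 r 204.7 ftan 0.46 frad 0.33 F [ 4.28 -4.03  0.52] T [-0.77 -0.72  0.05] w 61.9 q [ 36.6  22.4  72.3  -0.2  85.3 -98.1] [507.6 389.5 292.3]
```

Request:
{"name": "send_rows", "arguments": {"commands": [[[0.028,0.042,0,0,0,0],[0.057,0.084,0,0,0,0],[0.088,0.125,0,0,0,0],[0.119,0.166,0,0,0,0],[0.152,0.206,0,0,0,0],[0.185,0.245,0,0,0,0],[0.219,0.283,0,0,0,0],[0.219,0.283,0,0,0,0],[0.219,0.283,0,0,0,0],[0.219,0.283,0,0,0,0],[0.219,0.283,0,0,0,0]]]}}

```text
time_s: 13.8
ee_pos: [487.4, 369.5, 269.9]
ee_rot: [170.1, 89.8, -55.3]
force: [4.6, -4.7, -2.3]
gripper_width: 62.0
```

```bash
python3 - <<'E'
from h import *
rep()
p,d=env.grab_frame("top"); cv2.imwrite("pics/top6.png",cv2.resize(p[110:210,90:224,::-1],(800,598),interpolation=cv2.INTER_CUBIC))
P=np.array([dep("top",u,v,d[v,u]) for u,v in [(170,147),(168,150),(165,148),(172,150),(167,146)]])
for q in P: x=-(q-H)@F; print(q.round(), "angle of lid point",np.arctan2(q[2]-138,x).round(3),np.hypot(q[2]-138,x).round())
p,d=env.grab_frame("scene"); cv2.imwrite("pics/scene6.png",cv2.resize(p[90:190,130:264,::-1],(800,598),interpolation=cv2.INTER_CUBIC))
rep()
E
```

```text
t 13.8 a 0.823 r 204.4 ftan -1.59 frad -1.67 F [ 4.64 -4.73 -2.3 ] T [-0.7  -0.71  0.02] w 62.0 q [ 36.2  20.1  78.9  -0.2  81.  -98.4] [487.4 369.5 269.9]
[615. 332. 218.] angle of lid point 0.819 110.0
[605. 337. 221.] angle of lid point 0.813 114.0
[614. 349. 208.] angle of lid point 0.832 94.0
[601. 321. 238.] angle of lid point 0.826 136.0
[622. 344. 201.] angle of lid point 0.803 88.0
t 13.9 a 0.823 r 204.4 ftan -0.68 frad -1.43 F [ 4.93 -4.31 -1.51] T [-0.72 -0.69 -0.04] w 61.9 q [ 36.2  20.1  78.9  -0.2  81.  -98.4] [487.4 369.5 269.9]
```

View pics/scene6.png

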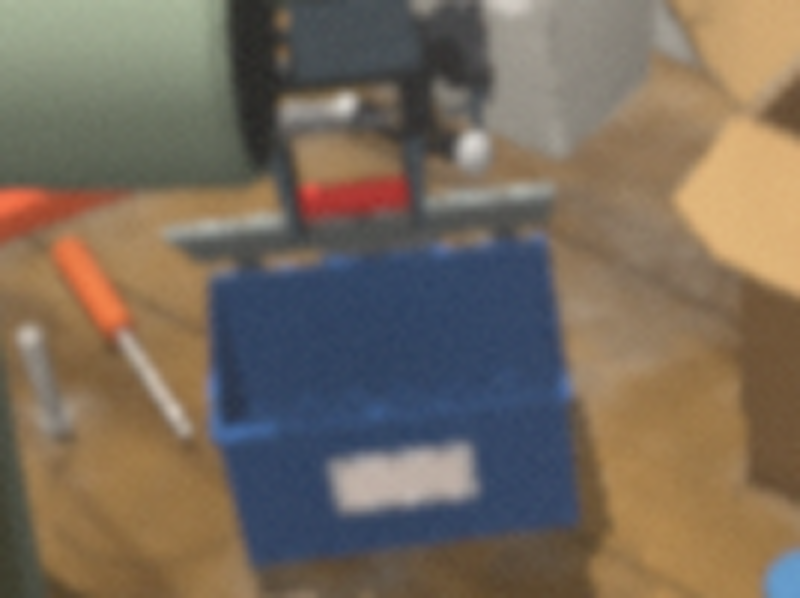

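View pics/top6.png

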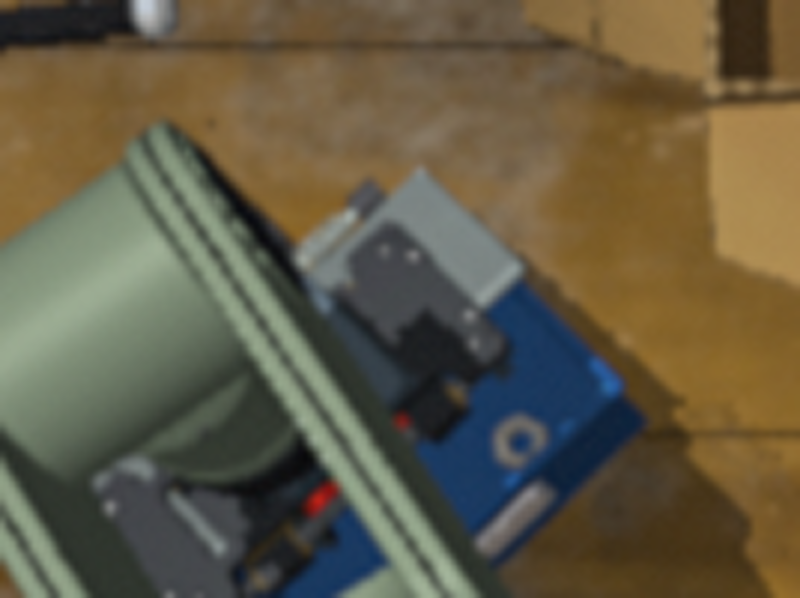

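Request:
{"name": "send_rows", "arguments": {"commands": [[[-0.01,-0.01,-0.005,0,0,0],[-0.02,-0.02,-0.01,0,0,0],[-0.02,-0.02,-0.01,0,0,0],[-0.02,-0.02,-0.01,0,0,0],[-0.02,-0.02,-0.01,0,0,0],[-0.02,-0.02,-0.01,0,0,0]]]}}

```text
time_s: 14.65
ee_pos: [488.9, 371.1, 272.0]
ee_rot: [171.2, 89.9, -54.1]
force: [4.1, -3.4, -2.4]
gripper_width: 62.1
```

```bash
python3 - <<'E'
from h import *
rep()
p,d=env.grab_frame("top")
v,u=np.mgrid[130:170,140:185]; hsv=cv2.cvtColor(p,cv2.COLOR_RGB2HSV)[130:170,140:185]
P=np.array([dep("top",a,b,d[b,a]) for a,b in zip(u.ravel(),v.ravel())]).reshape(40,45,3)
x=-(P-H)@F; z=P[...,2]-138; y=(P-H)@np.array([-F[1],F[0],0])
m=(hsv[...,1]<50)&(hsv[...,2]>115)&(y<-60)&(y>-115)&(x>15)&(x<130)&(z>10)&(z<130)
X,Z=x[m],z[m]
for _ in range(4):
    c=np.c_[X,Z]-[X.mean(),Z.mean()]; _,_,V=np.linalg.svd(c); n=V[1]; k=abs(c@n)<6; X,Z=X[k],Z[k]
dr=V[0]*np.sign(V[0][0]); print(len(X),"slope angle",np.arctan2(dr[1],dr[0]).round(3),"offset at",abs(np.array([X.mean(),Z.mean()])@V[1]).round(1), X.min(),X.max())
rep()
for _ in range(6): env.grab_frame("scene"); s=env.state(); print(s["force"].round(2))
rep()
E
```

```text
t 14.65 a 0.838 r 204.5 ftan -1.23 frad -2.08 F [ 4.06 -3.42 -2.37] T [-0.63 -0.74  0.13] w 62.1 q [ 36.2  20.3  78.4  -0.1  81.3 -98.5] [488.9 371.1 272. ]
194 slope angle 0.818 offset at 1.9 15.080208822220378 116.4652231001122
t 14.7 a 0.838 r 204.5 ftan -2.0 frad -3.66 F [ 4.73 -3.4  -4.06] T [-0.65 -0.71  0.04] w 62.1 q [ 36.2  20.3  78.4  -0.1  81.3 -98.5] [489.  371.1 272. ]
[ 4.43 -3.55 -3.76]
[ 5.26 -3.23 -3.84]
[ 4.74 -3.73 -3.13]
[ 4.83 -4.59 -3.86]
[ 3.86 -4.74 -2.24]
[ 4.55 -3.09 -3.29]
t 15.0 a 0.838 r 204.4 ftan -1.41 frad -3.15 F [ 4.55 -3.09 -3.29] T [-0.65 -0.76  0.04] w 61.7 q [ 36.2  20.3  78.4  -0.1  81.3 -98.5] [489.  371.1 272. ]
```

```bash
python3 -c "
from h import *
print(env.job_done()); rep()"
```

```text
the job is handed in; nothing more can be done
None
the job is handed in; nothing more can be done
```

I raised the lid to about 1.2 rad, well past its balance point, eased it back, and handed the job in still holding it at about 0.83 rad. I pinched the red grip by its flat ends at 10 N. The moves were commanded at no more than about 0.4 rad/s.

- **Balance point:** The counterweight is about 60 mm behind the hinge axis (24 mm along its rod), which puts balance near 1.0 rad. The feel agreed: the lid's pull on the fingers changed sign between 1.0 and 1.1 rad going up, and between 1.0 and 0.82 rad coming back.
- **Final hold:** From the tool position the lid is at 0.838 rad, and a plane fitted to the camera depth gives 0.818 rad. That is about 0.16 to 0.18 rad (roughly 10°) under balance.
- **Force at the fingers:** The lid leans on the fingers with about 1.2 to 2 N, slightly above the 1 N given for 0.15 rad under.
- **What disagreed:** About 5 to 6 N of sideways load stayed along the grip, and small side shifts did not fully remove it. There was also about 2 to 3 N along the lid at the end. The force readings are noisy by about 1 N.
- **Bystanders:** I kept the arm clear of the jar, tape roll, bearing and wooden block, but I did not measure their positions again at the end.

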